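# Spin-test the turntable and park it on its index

### The job

Spin-test the wooden turntable: flick its upright peg with a fingertip so that the disc turns anticlockwise (seen from above) and runs on freely by itself, the peg passing the upright index board and going at least another half turn. Do not touch the disc again until the peg is just coming round to the board on a later pass; then brake the still turning disc with a fingertip pressed on its flat top (do not block the peg), so that it stops with the peg in front of the board. Grip and lift nothing, and leave the little model standing on the middle of the disc and the things around it undisturbed.

Things in the scene. Friction and masses are not known exactly. Their poses are not given: they have to be found in the camera images.
- stand: the fixed stand, screwed to the bench: a 160 mm square wooden base with a 56 mm wide, 20 mm thick upright wooden index board fixed to it. Origin on the bench under the wheel's axis; its +x axis points from the wheel's axis to the index board. The board stands outside the wheel, 150 to 170 mm from the axis, its top 85 mm above the bench
- wheel: the turntable's round plywood disc, 260 mm diameter, 18 mm thick, 0.9 kg, turning freely about a vertical axis on the stand. Origin on the axis at its underside, 38 mm above the bench; its flat top is 56 mm above the bench. Its +x axis points to the peg
- spin (a joint): turn of the wheel about its axis in rad, growing anticlockwise seen from above, unlimited and counting on over full turns; 0 (and every multiple of 2 pi) is the peg exactly in front of the index board; it starts at rest between 1.2 and 5.0. Free-running bearing: left alone, the disc slows by roughly 12 percent of its speed plus 0.08 rad/s each second, so 3 to 5 rad/s is a good flick; it stays where it is stopped
- peg: upright round wooden peg fixed to the disc near its edge, 20 mm diameter, 35 mm tall, its axis 110 mm from the wheel's axis. Origin at its foot, on the disc's top
- index (a point): point at the height of the disc's top, 110 mm from the wheel's axis, where the foot of the peg is when it stands exactly in front of the index board
- centre (a point): point on the wheel's axis at the height of the disc's top, 56 mm above the bench
- model: small loose stepped wooden tower standing near the middle of the disc and riding with it, 44 mm square foot, 60 mm tall, 60 g; origin under its centre. To be left standing where it is
- hammer: loose hammer lying on the bench; origin on its underside. Leave alone
- glue: loose closed bottle, 52 mm diameter, 110 mm tall; origin under its centre. Leave alone
- offcut: loose wooden block 100 x 45 x 45 mm; origin under its centre. Leave alone
- mug: loose white mug, 80 mm diameter, 90 mm tall; origin under its centre. Leave alone
There are look-alikes about, which are no part of the job. Leave any green or orange look-alike of the model alone.

How it is judged (in metres and radians):
On the way, in this order (a step that is already met when the one before it is completed fails the run):
1. the disc turns anticlockwise freely, untouched, its peg having passed the board and gone half a turn beyond it (value of joint spin above 9.42 rad and velocity of joint spin above 0.3 rad/s and contact force between each of the fingers, the arm and wheel below 0.02 N), for 0.3 s.
2. the peg comes round to within 80 mm of the board again with the disc still turning untouched (horizontal distance between peg and index below 0.08 m and velocity of joint spin above 0.15 rad/s and value of joint spin above 9.42 rad and contact force between each of the fingers, the arm and wheel below 0.02 N).
3. with the peg within 80 mm of the board the fingers press on the disc, not on the peg (horizontal distance between peg and index below 0.08 m and contact force between the fingers and wheel above 0.1 N and contact force between the fingers and peg below 0.05 N).
At the end, for the whole second after the job is handed in: The disc is at rest with the peg's axis within 28 mm of the point in front of the index board (after at least one earlier free pass), and the model stands upright within 25 mm of the disc's middle (horizontal distance between peg and index below 0.028 m and velocity of joint spin between -0.05 and 0.05 rad/s and value of joint spin above 9.42 rad and horizontal distance between model and centre below 0.025 m and angle between model's own z axis and vertical below 0.1 rad); the robot touches nothing.
It fails at once if once the peg has gone half a turn past the board, the disc is touched while the peg is more than 80 mm from the board (value of joint spin above 9.42 rad and horizontal distance between peg and index above 0.08 m and contact force between any of the fingers, the arm and wheel above 0.2 N).
It fails at once if the model is lifted, tipped or pushed off the middle (height (world z) of model above 0.066 m or angle between model's own z axis and vertical above 0.25 rad or horizontal distance between model and centre above 0.03 m).
It fails at once if the hammer, bottle, block or mug is lifted or moved by more than 20 mm (distance of any of hammer, glue, offcut, mug from where it was at the start of the episode above 0.02 m).
It fails at once if the peg is touched after it has gone half a turn past the board (value of joint spin above 9.42 rad and contact force between the fingers and peg above 0.2 N).
It also fails if it takes over 48 s, if anything falls off the work surface, if the arm or the gripper's body presses on something with over 40 N, if the wrist force passes 120 N, or if a joint passes its speed limit or range.

### The arm

A 7-joint arm with a two-finger parallel gripper is mounted at the origin on the work surface. World frame = base frame: x ahead of the robot, y to its left, z up, the work surface at z = 0. Lengths are in m, angles in degrees, forces in N, time in s.
With the tool pointing down it reaches from about 0.425 to 0.95 m from the base axis. Payload 4.7 kg.
Tool frame: the origin (TCP) lies at the very end of the fingers, on their centre line; the grasp point (between the pads) lies 19 mm behind it; z points along the fingers, x is the direction in which the jaws open and shut, and the axes are right-handed (so a half turn about z gives the same grasp; the last joint's range is limited). The gripper opens to 85 mm and grips with 20 to 120 N. Pads are 22 mm wide; open, the fingers measure 114 mm over their backs; the gripper's body (76 mm by 85 mm) begins 54 mm behind the grasp point. The pads swing forward as they close: fully open they stand 13 mm farther back than shut.
Start: joints at [-70.067, 26.849, -2.785, 87.806, 1.381, 65.374, -4.715], TCP at [0.248, 0.628, 0.231] pointing down, gripper open.
Joint ranges: [-148.3, 148.3], [-19.14, 114.17], [-79.39, 73.82], [5.75, 140.21], [-59.74, 239.74], [12.07, 113.84], [-152.46, 152.46]. Speed limits (degrees/s): [147.25, 147.25, 180, 180, 180, 180, 180].

### API

Orientations are given as [roll, pitch, yaw] about the fixed x, y, z axes, in that order (R = Rz(yaw) Ry(pitch) Rx(roll)).
In Python, from rig import telemetry, optics, order gives the robot as it stands. The module is installed in compiled form; this text tells all that it offers.
- The arm moves only by the shell command python3 -m creep 'ROWS' [OPENING] [FORCE]. ROWS is JSON, a list of rows, each a list of 4 numbers: the shift along the world's x, y, z in mm, then the turn about the world's z in rad. In form: [[dx, dy, dz, roll], ...]. A call has 1 to 10 rows; each row shifts and turns the commanded pose from where the row before left it; what a row does not reach is not made up. A row lasts 1/8 s, in which the tool goes at most 62.5 mm and 10.7 degrees, less where a joint would pass 70% of its speed; a pose out of reach is approached as far as the arm can. A call with a gripper value outside its range is refused whole. OPENING is the opening, from 0 (shut) to 1 (fully open), set as the call begins (- or left out, the last holds). The fingers move at their own pace and stop on an object; FORCE is the grip in N (left out, the last holds). Time passes only in rows, so rows that do not move let the fingers close. It gives the time, the measured TCP pose, the force and the opening at its end, in the units of the state.
- telemetry.observe(): the state, without advancing time (a new reading comes with each control period).
- optics.read_camera(name): name is "scene" or "top"; returns a dict with "frame" (400x640x3 uint8, red, green, blue), "range_z" (400x640 float32, m along the optical axis (not along the pixel's ray), 0 where there is no reading), "fov_y" (degrees; the focal length in pixels is half the picture's height over the tangent of half this angle, whatever the lens; pixels are square), "cx", "cy" (the principal point, pixels), "view" (4x4, takes a point from world to camera coordinates). Camera axes: x right, y down, z forward; pixel columns grow to the right and rows downward; lengths in m; the calibration is good to about 2 mm. A picture is of the moment at which its call begins.
- order.job_done(): hands the job in, once; it reports no verdict.
The state is a dict: "time": time; "joints": joint angles; "joint_velocities": joint speeds; "joint_torque": joint torques, N m; "eef_pos": TCP position; "orientation": TCP orientation; "wrist_force": force on the tool from outside, world axes, zero at the start; "ft_torque": the same for the moment, N m; "opening": finger opening in m.
Only numpy, scipy, OpenCV 4.12 (cv2) and the standard library are available. Lean on these libraries where they do the work, as an engineer would, in place of code of your own. Each camera call takes 0.05 s, during which the arm holds its last target. There are 200 camera calls.

## Working session

There is one attempt and no reset: what is moved stays moved. The work goes in short steps, Python scripts to look and compute and a shell command to move; the robot and the scene stay as the last step left them, time stands still between calls to the robot, and variables do not carry over. Pictures are saved under pics/ and viewed, about 8 in all and at most 12, crops included, and the job is handed in when it is done.

```bash
mkdir -p pics
cat > h.py <<'E'
import numpy as np,cv2
from rig import telemetry,optics,order
def cam(n):
    c=optics.read_camera(n); c['f']=200/np.tan(np.radians(c['fov_y'])/2); return c
def cloud(c):
    v,u=np.mgrid[0:400,0:640]; z=c['range_z']
    P=np.stack([(u-c['cx'])/c['f']*z,(v-c['cy'])/c['f']*z,z],-1)
    M=np.linalg.inv(c['view']); return P@M[:3,:3].T+M[:3,3]
def ray(c,u,v,h):
    M=np.linalg.inv(c['view']); d=M[:3,:3]@np.array([(u-c['cx'])/c['f'],(v-c['cy'])/c['f'],1]); o=M[:3,3]
    return o+d*(h-o[2])/d[2]
E
python3 - <<'E'
from h import *
for n in('scene','top'):
    c=cam(n); cv2.imwrite(f'pics/{n}0.png',c['frame'][:,:,::-1]); np.savez(f'{n}0.npz',**c); print(n,np.linalg.inv(c['view'])[:3,3],c['f'],c['cx'],c['cy'])
print(telemetry.observe())
E
```

```text
scene [ 1.13178177 -0.57120522  1.04946283] 485.26498197774504 321.65947862770105 187.04137092181546
top [ 0.33632911 -0.01837068  1.21743799] 402.7934382598897 326.17379909728885 195.97550196755878
{'time': 0.1, 'joints': array([-70.06813342,  26.89347044,  -2.78586762,  87.86644609,
         1.38039603,  65.37561852,  -4.7151863 ]), 'joint_velocities': array([ 0.03552079, -0.09764188, -0.0687843 , -0.16610069,  0.01179764,
       -0.01931819,  0.06005952]), 'joint_torque': array([ 8.81142823e-04, -5.11513567e+01, -4.67467366e-02, -2.38390660e+01,
        1.08563335e-02,  4.37173439e-03,  1.52032277e-05]), 'eef_pos': array([0.24812637, 0.62717678, 0.23036041]), 'orientation': array([1.79997539e+02, 1.01975530e-01, 6.84154135e+01]), 'wrist_force': array([-1.08210375,  0.07940673,  0.10851754]), 'ft_torque': array([ 0.03004572, -0.0610897 ,  0.01249562]), 'opening': 0.08541468051698052}
```

View pics/top0.png

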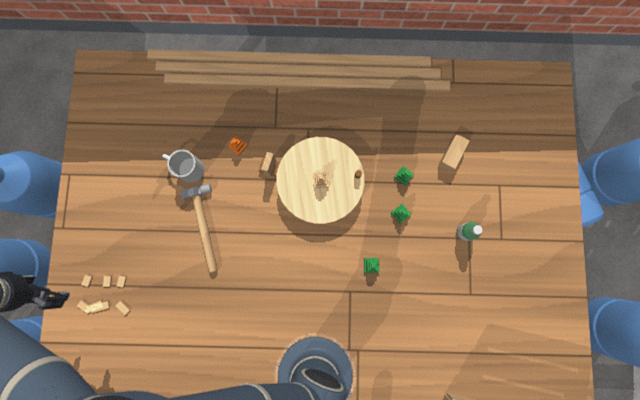

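View pics/scene0.png

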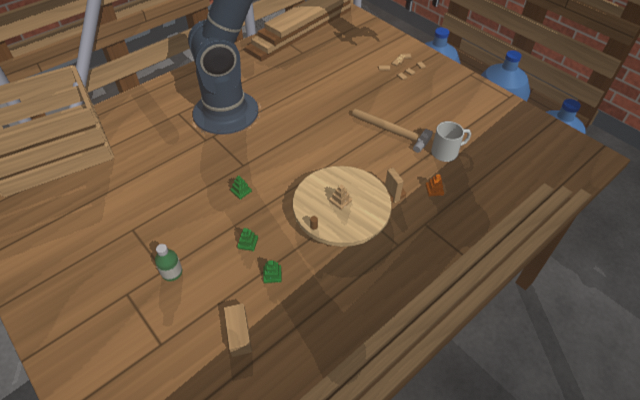

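The top view shows the disc at about (320,180), the index board at (267,165), the dark peg at (358,174) and the model at (321,181). Look-alikes that are not part of the job are the green towers at (403,176), (401,213) and (372,266), and the orange one at (237,146). The block at (455,152), a possible mistake for the board, is the loose offcut. Next I measure.

Run:
```python
from h import *
c=dict(np.load('top0.npz')); P=cloud(c); z=P[...,2]; v,u=np.mgrid[0:400,0:640]
reg=(abs(u-320)<60)&(abs(v-180)<55)
m=(reg&(abs(z-.056)<.008)).astype(np.uint8)
k=max(cv2.findContours(m,0,1)[0],key=cv2.contourArea)
(x,y),r=cv2.minEnclosingCircle(k); e=cv2.fitEllipse(k); print(x,y,r,e)
C=ray(c,e[0][0],e[0][1],.056); print('centre',C,'diam',np.array(e[1])*(c['view'][2,3]-0 if 0 else 1)/c['f']*(1.217-.056))
def med(mask,h): 
    a=np.argwhere(mask); q=P[mask]; print(len(a),a.mean(0)[::-1],q.mean(0),q.min(0),q.max(0)); return ray(c,*a.mean(0)[::-1],h)
B=med((abs(u-267)<10)&(abs(v-163)<16)&(abs(z-.085)<.008),.085)
K=med((abs(u-358)<7)&(abs(v-174)<8)&(z>.075),.091)
M=med((abs(u-320)<14)&(abs(v-180)<14)&(z>.065),.09)
print('board',B,'peg',K,'model',M)
for n,Q in(('b',B),('p',K),('m',M)):
    d=Q-C; print(n,np.hypot(*d[:2]),np.degrees(np.arctan2(d[1],d[0])))
cc=c['frame'][110:250,220:420,::-1]
cv2.imwrite('pics/crop.png',cv2.resize(cc,None,fx=4,fy=4,interpolation=2))
# hammer, mug extents
for n,w in(('mug',(abs(u-182)<22)&(abs(v-165)<20)),('hammer',(abs(u-203)<22)&(v>182)&(v<275)),('orange',(abs(u-237)<12)&(abs(v-146)<12)),('g1',(abs(u-403)<14)&(abs(v-176)<14)),('g2',(abs(u-401)<14)&(abs(v-213)<14))):
    q=P[w&(z>.012)]; print(n,q.min(0).round(3),q.max(0).round(3))
```

```text
320.3025207519531 179.17848205566406 44.003353118896484 ((320.3044738769531, 179.37083435058594), (85.62308502197266, 87.17278289794922), 89.9422378540039)
centre [ 0.55979683 -0.00265136  0.056     ] diam [0.24679747 0.25126427]
136 [267.375      160.81617647] [0.60479044 0.1509139  0.08375633] [0.57777375 0.13576355 0.07707261] [0.63182126 0.16616736 0.08913283]
43 [358.04651163 172.8372093 ] [ 0.57543872 -0.11047281  0.08846334] [ 0.56725894 -0.11897235  0.07681402] [ 0.58679856 -0.10183932  0.09628873]
211 [320.98578199 178.85781991] [ 0.5536047  -0.00522665  0.09650327] [ 0.33632911 -0.02555272  0.0653472 ] [0.58022054 0.01617861 1.21743799]
board [0.60446479 0.15073787 0.085     ] peg [ 0.57490898 -0.1102721   0.091     ] model [ 0.55479326 -0.00501022  0.09      ]
b 0.159760713375404 73.76408849909103
p 0.10867658547830769 -82.00676520933678
m 0.005531710087825245 -154.7591924458649
mug [ 0.336 -0.018  0.012] [0.632 0.461 1.217]
hammer [ 0.286 -0.018  0.012] [0.547 0.411 1.217]
orange [ 0.336 -0.018  0.012] [0.697 0.285 1.217]
g1 [ 0.336 -0.284  0.012] [ 0.616 -0.018  1.217]
g2 [ 0.336 -0.275  0.012] [ 0.502 -0.018  1.217]
```

View pics/crop.png

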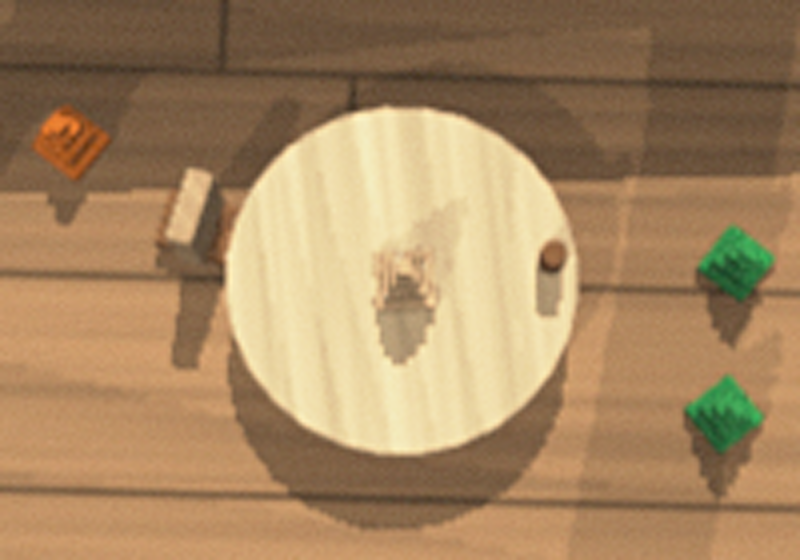

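```bash
python3 -m creep '[[39,-38,0,0.15],[39,-38,0,0.15],[39,-38,0,0.16],[39,-38,0,0],[38,-38,0,0],[38,-37,0,0],[0,-20,0,0]]' 0 30; python3 -m creep '[[-2,-49,0,0],[-1,-49,0,0],[-1,-49,0,0],[-1,-49,0,0],[-1,-49,0,0],[-1,-49,0,0],[-1,-49,0,0],[-1,-49,0,0],[-1,-49,0,0],[-1,-50,0,0]]'; python3 -c "
from h import *;s=telemetry.observe();print(s['joints'],s['eef_pos'],s['orientation'])"
```

```text
time: 0.98
eef_pos: [0.4837, 0.3766, 0.2306]
orientation: [180.0, 0.1, 94.4]
wrist_force: [0.2, 0.5, -0.0]
opening: 0.0
time: 2.22
eef_pos: [0.4688, -0.1106, 0.2312]
orientation: [180.0, -0.1, 94.9]
wrist_force: [0.3, 0.7, 0.2]
opening: 0.0002
[ -3.36536603   8.52470496  13.06332092 113.95775042  -2.32998634
  57.76877206 105.68857922] [ 0.46875749 -0.11055215  0.23122755] [ 1.79999304e+02 -5.21848654e-02  9.48864978e+01]
```

```bash
python3 -m creep '[[0,-1,-50,0],[0,-1,-50,0],[0,0,-40,0],[0,0,-21,0],[0,0,0,0]]'
python3 - <<'E'
from h import *
c=cam('scene'); cv2.imwrite('pics/pre.png',cv2.resize(c['frame'][120:270,200:450,::-1],None,fx=3,fy=3))
E
```

```text
time: 2.85
eef_pos: [0.4677, -0.1111, 0.0689]
orientation: [-179.8, -0.1, 94.8]
wrist_force: [-0.3, 0.8, 0.1]
opening: 0.0
```

View pics/pre.png

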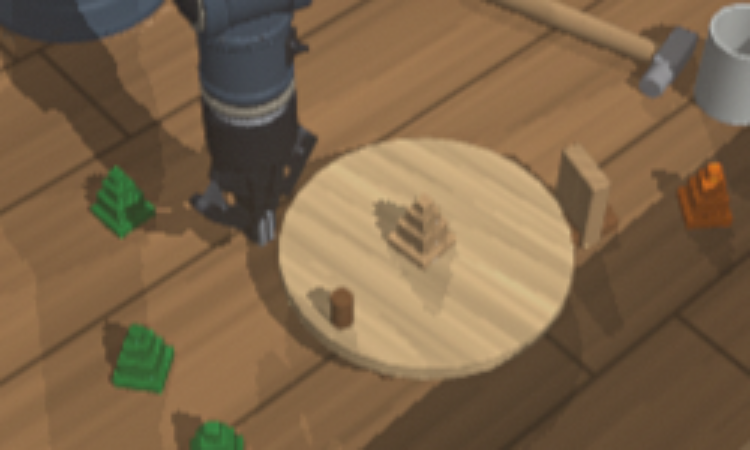

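The view shows the shut fingertips at the disc's near edge (265,230). The peg is at (342,308) with a clear run along +x, so I flick, then lift.

```bash
python3 -m creep '[[25,0,0,0],[48,0,0,0],[48,0,0,0],[20,0,15,0],[0,-10,55,0],[0,0,40,0]]'
cat > sp.py <<'E'
from h import *
import sys
C=np.array([.560,-.003]);A0=73.8
def peg():
    c=optics.read_camera('scene'); c['f']=200/np.tan(np.radians(c['fov_y'])/2)
    P=cloud(c); h=P[...,2]; r=np.hypot(P[...,0]-C[0],P[...,1]-C[1])
    hsv=cv2.cvtColor(c['frame'],cv2.COLOR_RGB2HSV)
    m=(h>.066)&(h<.097)&(r>.09)&(r<.13)&(hsv[...,1]>90)&(hsv[...,2]<150)
    q=P[m]
    if len(q)<15: return None,len(q),0
    x,y=q[:,:2].mean(0)-C
    return np.degrees(np.arctan2(y,x))-A0,len(q),np.hypot(x,y)
for i in range(int(sys.argv[1])):
    t=telemetry.observe()['time']; a,n,r=peg(); print(round(t,3),None if a is None else round(a%360,1),n,round(r,3))
E
python3 sp.py 5
```

```text
time: 3.65
eef_pos: [0.6114, -0.1231, 0.1841]
orientation: [179.8, 0.1, 94.7]
wrist_force: [-0.2, -0.8, -0.1]
opening: 0.0001
3.65 305.1 79 0.114
3.7 315.7 78 0.113
3.75 325.9 78 0.112
3.8 336.6 72 0.111
3.85 346.8 73 0.11
```

```bash
python3 -m creep '[[-8,6,0,-0.175],[-8,6,-5,-0.175],[-8,6,-10,-0.175],[-8,6,-10,-0.175],[-8,6,-10,-0.175],[-8,6,-10,-0.175],[-8,6,-10,-0.175],[-8,6,-10,-0.175],[-6,6,-9,-0.175],[0,0,0,0]]'; python3 sp.py 3; python3 -c "
from h import *
c=cam('scene'); cv2.imwrite('pics/hov.png',cv2.resize(c['frame'][100:270,200:450,::-1],None,fx=3,fy=3))"
```

```text
time: 5.15
eef_pos: [0.5386, -0.0673, 0.1048]
orientation: [-180.0, 0.2, 4.7]
wrist_force: [0.5, -0.3, -1.0]
opening: 0.0002
5.15 237.0 83 0.115
5.2 245.1 86 0.115
5.25 253.0 86 0.115
```

View pics/hov.png

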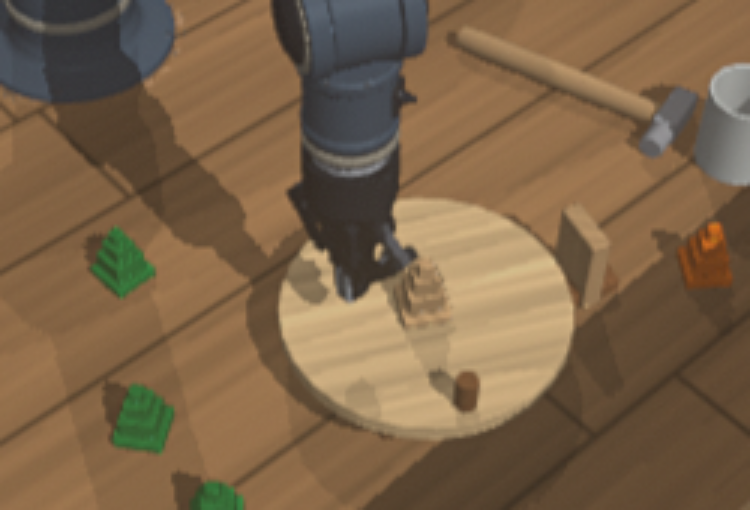

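The view shows the tip at (348,293), hovering clear of the model at (420,290). The peg is at (466,390), running freely. I wait for the next pass.

```bash
python3 -m creep '[[0,0,0,0],[0,0,0,0],[0,0,0,0],[0,0,0,0],[0,0,0,0],[0,0,0,0],[0,0,0,0],[0,0,0,0],[0,0,0,0],[0,0,0,0]]' |head -1;python3 -m creep '[[0,0,0,0],[0,0,0,0],[0,0,0,0],[0,0,0,0],[0,0,0,0],[0,0,0,0],[0,0,0,0]]'; python3 sp.py 3
```

```text
time: 6.6
time: 7.48
eef_pos: [0.5403, -0.0683, 0.1063]
orientation: [-180.0, -0.0, 4.5]
wrist_force: [0.5, -0.3, 0.6]
opening: -0.0
7.475 211.6 88 0.113
7.525 217.3 83 0.113
7.575 223.0 86 0.113
```

```bash
python3 -m creep '[[0,0,-20,0],[0,0,-18,0],[0,0,-8,0],[0,0,0,0]]'; python3 sp.py 3
```

```text
time: 8.12
eef_pos: [0.5399, -0.0684, 0.0597]
orientation: [180.0, 0.1, 4.5]
wrist_force: [0.4, 0.5, 1.2]
opening: -0.0004
8.125 281.3 81 0.115
8.175 286.3 85 0.114
8.225 291.3 82 0.114
```

```bash
python3 -m creep '[[0,0,0,0],[0,0,0,0],[0,0,0,0],[0,0,-2,0],[0,0,-5,0],[0,0,0,0],[0,0,0,0]]'; python3 sp.py 2
```

```text
time: 9.15
eef_pos: [0.544, -0.0693, 0.056]
orientation: [179.9, -0.4, 4.5]
wrist_force: [-0.3, -0.3, 15.6]
opening: -0.0002
9.15 353.2 76 0.109
9.2 353.4 74 0.109
```

```bash
python3 -m creep '[[3,0,0,0],[3,0,0,0],[0,0,0,0],[0,0,0,0],[0,0,0,0]]'; python3 sp.py 1;  python3 -m creep '[[0,0,5,0],[0,0,15,0],[0,0,30,0],[0,0,40,0],[0,0,40,0],[0,0,20,0],[0,0,0,0]]'; python3 sp.py 3
python3 - <<'E'
from h import *
c=cam('scene');cv2.imwrite('pics/end.png',c['frame'][...,::-1])
c=cam('top'); P=cloud(c); v,u=np.mgrid[0:400,0:640]
m=(abs(u-320)<16)&(abs(v-180)<16)&(P[...,2]>.065)&(P[...,2]<.12);print(m.sum(),P[m].mean(0),P[m][:,2].max())
E
```

```text
time: 9.88
eef_pos: [0.5494, -0.0702, 0.056]
orientation: [179.9, -0.4, 4.5]
wrist_force: [-0.4, -1.4, 15.5]
opening: -0.0001
9.875 357.9 76 0.109
time: 10.8
eef_pos: [0.5471, -0.0683, 0.205]
orientation: [-180.0, -0.2, 4.5]
wrist_force: [-0.2, 0.1, -0.7]
opening: -0.0002
10.8 352.2 76 0.11
10.85 352.0 76 0.11
10.9 351.9 74 0.11
58 [0.56790873 0.0121183  0.08322264] 0.11722164259349688
```

View pics/end.png

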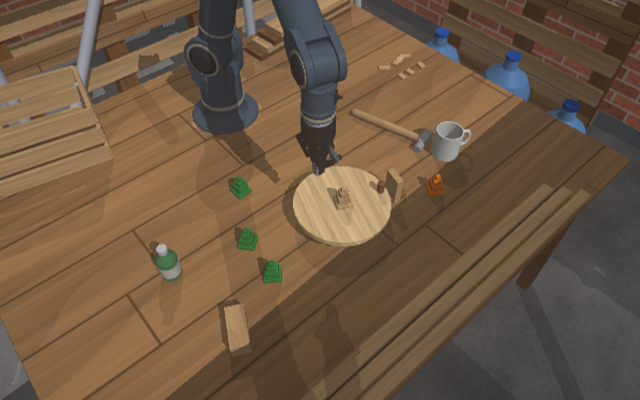

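The peg is at (380,186) in front of the board and the model at (343,198) is upright. Lifting let the disc spring back a few degrees. I check that it has come to rest, and that the model is still central.

```bash
python3 -m creep '[[0,0,0,0],[0,0,0,0],[0,0,0,0],[0,0,0,0],[0,0,0,0],[0,0,0,0],[0,0,0,0],[0,0,0,0]]'|head -1; python3 sp.py 2
python3 - <<'E'
from h import *
def model(c):
    P=cloud(c);q=P.reshape(-1,3);q=q[(q[:,2]>.095)&(q[:,2]<.125)&(np.hypot(q[:,0]-.56,q[:,1]+.003)<.035)];return len(q),q.mean(0).round(4)
for n in('scene','top'): print(n,'before',model(dict(np.load(n+'0.npz'))),'now',model(cam(n)))
c=cam('scene');P=cloud(c);h=P[...,2];hsv=cv2.cvtColor(c['frame'],cv2.COLOR_RGB2HSV)
m=(h>.066)&(h<.097)&(hsv[...,1]>90)&(hsv[...,2]<150)&(np.hypot(P[...,0]-.56,P[...,1]+.003)<.13)&(np.hypot(P[...,0]-.56,P[...,1]+.003)>.09)
q=P[m].mean(0)[:2];I=np.array([.56,-.003])+.11*np.array([np.cos(np.radians(73.8)),np.sin(np.radians(73.8))]);print('peg',q,'index',I,np.linalg.norm(q-I))
E
```

```text
time: 12.05
12.05 350.5 75 0.11
12.1 350.6 73 0.11
scene before (85, array([ 0.5617, -0.0071,  0.1051])) now (81, array([ 0.5688, -0.0046,  0.1056]))
top before (62, array([ 0.5583, -0.004 ,  0.1071])) now (15, array([0.5681, 0.0059, 0.1038]))
peg [0.60786027 0.09571111] index [0.59068902 0.10263231] 0.018513633641893155
```

```bash
python3 sp.py 2; python3 -c "
from rig import order;print(order.job_done())"
```

```text
12.3 350.2 75 0.11
12.35 350.4 72 0.109
the job is handed in; nothing more can be done
None
```

I flicked the peg anticlockwise to about 3.6 rad/s and lifted clear. The disc ran free past the board on two passes, at 2π and 4π. On the third approach I braked it with the shut fingertips on its flat top (about 16 N, peg not touched), having descended only after the peg had passed the fingers. The job was handed in at about 12.4 s of the 48 s allowed.

**Last checks:**
- **Disc:** it looked at rest, reading 350.2 to 350.6° with the scatter of the measurement.
- **Peg:** about 18 mm from the index point, against the 28 mm limit. That measurement sees only the peg's near face, so the true distance is probably somewhat less.
- **Model:** upright, within about 1 cm of the disc's middle.
- **Things around it:** hammer, bottle, block and mug look unmoved in the last picture. I did not measure them.
- **Gripper:** about 150 mm above the disc, touching nothing.

**What did not go to plan:** after braking, the peg was 7° short of the board. I moved it to 2° short with the finger still pressed. When I lifted the finger, the disc crept back to about 9.5° short, so that correction was lost. The peg still ended inside the limit.

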